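# Rebuild the filling grinder's spindle

## Robot

A 6-joint arm with a two-finger parallel gripper is mounted at the origin on the work surface. World frame = base frame: x ahead of the robot, y to its left, z up, the work surface at z = 0. Lengths are in m, angles in degrees, forces in N, time in s.
With the tool pointing down it reaches from about 0.375 to 0.9 m from the base axis. Payload 3.1 kg.
Tool frame: the origin (TCP) lies at the centre of the arm's flange, where the gripper is bolted on; the fingertips stand 182 mm ahead of it and the grasp point (between the pads) lies 164 mm ahead of it; x points along the fingers, z is the direction in which the jaws open and shut, and the axes are right-handed (so a half turn about x gives the same grasp; the last joint's range is limited). The gripper opens to 87 mm and grips with 3 to 60 N. Pads are 19 mm wide; open, the fingers measure 117 mm over their backs; the gripper's body (75 mm by 190 mm) begins 51 mm behind the grasp point.
Start: joints at [-75.888, 30.224, 82.088, -0, 67.689, -10.227], TCP at [0.258, -0.569, 0.405] pointing down, gripper open.
Joint ranges: [-176.69, 176.69], [-43.24, 126.21], [12.49, 139.97], [-82, 262], [0, 151.66], [-163.58, 163.58]. Speed limits (degrees/s): [159.86, 159.86, 180, 180, 180, 180].

## Interface

Orientations are given as a 3x3 rotation matrix whose columns are the frame's x, y, z axes.
In Python, from rig import bot gives the robot as it stands.
- The arm moves only by the shell command python3 -m crank 'ROWS' [OPENING]. ROWS is JSON, a list of rows, each an object with "offset": the shift along the tool's x, y, z in m, a list of three; "spin": the turn about the tool's x in rad. A call has 1 to 12 rows; each row shifts and turns the commanded pose from where the row before left it, along the tool's axes as they then stand; what a row does not reach is not made up. A row lasts 1/10 s, in which the tool goes at most 50 mm and 8.59 degrees, less where a joint would pass 70% of its speed; a pose out of reach is approached as far as the arm can. A call is refused whole if a number of a shift passes 0.05 or a number of a turn 0.15, either way. A call with a gripper value outside its range is refused whole. OPENING is the finger opening in m, from 0 to 0.087, set as the call begins (- or left out, the last holds). The fingers move at their own pace and stop on an object; the grip force is fixed at half the most. Time passes only in rows, so rows that do not move let the fingers close. It gives the time, the measured TCP pose, the force and the opening at its end, in the units of the state.
- bot.read_state(): the state, without advancing time (a new reading comes with each control period).
- bot.capture(name): name is "side" or "top" or "wrist"; returns a dict with "pixels" (400x640x3 uint8, blue, green, red), "depth" (400x640 float32, m along the optical axis (not along the pixel's ray), 0 where there is no reading), "K" (3x3 intrinsics, pixels), "world_to_cam" (4x4, takes a point from world to camera coordinates). Camera axes: x right, y up, looking along -z (the intrinsics and any distortion apply to the point x, -y, -z); pixel columns grow to the right and rows downward; lengths in m; the calibration is good to about 2 mm. A picture is of the moment at which its call begins.
- bot.hand_in(): hands the job in, once; it reports no verdict.
Trained networks look in a picture, given as the dict that the camera call returned (one of the last four; its "shot" number tells which), for a name from the list of things; names that differ only in an ending like _2 or _b are one class to them, and where a whole thing is asked for, a point or a joint stands for the part that bears it (a point fixed in the world has none). Each returns a list of dicts, best first, with "p" (0 to 1); they miss things now and then, are a little off and sometimes report something else, mostly with a low value. They report only what shows in the picture. A call takes as long as a camera call. They do not tell look-alikes from the thing itself.
- bot.regions_of(label, picture): "region" (400x640 bool, what is visible of it) and "extent" ([centre column, centre row, width, height] in pixels, round what is visible of it).
The state is a dict: "time_s": time; "joint_positions": joint angles; "qvel": joint speeds; "tau": joint torques, N m; "position": TCP position; "tcp_rot": TCP orientation; "force": force on the tool from outside, world axes, zero at the start; "moment": the same for the moment, N m; "opening": opening from 0.0 (shut) to 1.0 (fully open).
Only numpy, scipy, OpenCV 4.12 (cv2) and the standard library are available. Lean on these libraries where they do the work, as an engineer would, in place of code of your own. Each camera call takes 0.05 s, during which the arm holds its last target.

## Task

The dumpling stall's filling grinder has been washed: thread its parts back onto the upright spindle of the blue foot, first the white spacer, then the steel washer, then the brass bushing, and press the stack down until the stiff red seal on the spindle is fully home; then let go. The spindle is clamped somewhere along its slot, so feel for it: never load the foot or spindle with more than 25 N. Leave the black gasket and everything else on the table where it is.

Things in the scene. Friction and masses are not known exactly. Their poses are not given: they have to be found in the camera images.
- foot: Blue cast foot of the grinder, fixed to the table: a slab 120 mm (x) by 170 mm (y), 28 mm high; origin at the centre of its underside, z up. A bright upright steel spindle stands in a slot along the foot's y axis; see the slot.
- slot (a point): Middle of the slot, on the foot's top, 28 mm above its origin, same axes. The spindle (16 mm diameter) stands at x = 0 but anywhere from -13 to +13 mm in y: it differs every time and is not reported. Its tip is 68 mm above this point and chamfered: 14 mm across, widening to 16 mm over the top 2 mm. It does not give: a ring put down off centre stands on the tip.
- seal (a joint): Red seal disc around the spindle, 34 mm across, 6 mm thick, sliding stiffly: 0 (m) is fully raised, its top 20 mm above the slot point; 0.010 is fully home on a firm rubber stop, top at 10 mm. It starts between 0 and 0.004, takes about 6 N to move and stays where left. Rings on the spindle rest on it and drive it down when pressed.
- board: Light wooden chopping board, fixed, 210 mm (x) by 230 mm (y), 12 mm thick; origin at the centre of its underside. The parts lie flat on it.
- spacer: White plastic spacer ring, outside diameter 44 mm, bore 18 mm, 20 mm high; lies flat, origin at the centre of its underside, z along the bore.
- washer: Thick steel washer, outside diameter 44 mm, bore 18 mm, 8 mm high; lies flat, origin at the centre of its underside, z along the bore.
- bushing: Brass bushing, outside diameter 38 mm, bore 18 mm, 20 mm high; stands flat, origin at the centre of its underside, z along the bore.
- gasket: Black rubber gasket ring, outside diameter 48 mm, bore 32 mm, 10 mm high, lying on the board among the parts; not needed, leave it. Origin at the centre of its underside.
- cups: Stack of pink cups, 72 mm across and 150 mm tall, standing; origin at the centre of its underside. Leave it.
- pack: Clear closed pack of white dumplings, 130 x 180 x 45 mm, on the left; origin at the centre of its underside. Leave it.
- spoon: Steel spoon about 200 mm long, lying along its own x axis. Leave it.
There are look-alikes about, which are no part of the job. Leave any orange or turquoise look-alike of the spacer alone.

How it is judged (in metres and radians):
On the way, in this order (a step that is already met when the one before it is completed fails the run):
1. the white spacer is threaded on the spindle, down on the seal (z of spacer in the frame of foot between 0.034 and 0.053 m and x of spacer in the frame of foot between -0.006 and 0.006 m and y of spacer in the frame of foot between -0.018 and 0.018 m and angle between spacer's own z axis and vertical below 0.12 rad), for 0.2 s.
2. the steel washer is threaded on, down on the spacer (all of step 1 and horizontal distance between washer and spacer below 0.005 m and z of washer in the frame of spacer between 0.017 and 0.023 m and angle between washer's own z axis and vertical below 0.12 rad), for 0.2 s.
3. the brass bushing is threaded on, down on the washer (all of step 2 and horizontal distance between bushing and washer below 0.005 m and z of bushing in the frame of washer between 0.005 and 0.011 m and angle between bushing's own z axis and vertical below 0.12 rad), for 0.2 s.
At the end, for the whole second after the job is handed in: Spacer, washer and bushing are all on the spindle in that order from the bottom, each lying flat (tilt under 0.12 rad) and within 3 mm of touching the one below and 5 mm of being in line with it, the seal is pressed down to more than 8.5 of its 10 mm, and all are at rest and released (all of step 3 and value of joint seal above 0.0085 m and linear speed of each of spacer, washer, bushing below 0.01 m/s).
It fails at once if the foot, spindle and seal together are loaded with more than 25 N (contact force between foot and anything else above 25 N).
It fails at once if the gasket, the cups, the dumpling pack or the spoon is moved by more than 20 mm (distance of any of gasket, cups, pack, spoon from where it was at the start of the episode above 0.02 m).
It also fails if it takes over 72 s, if anything falls off the work surface, if the arm or the gripper's body presses on something with over 40 N, if the wrist force passes 120 N, or if a joint passes its speed limit or range.

## Working session

There is one attempt and no reset: what is moved stays moved. The work goes in short steps, Python scripts to look and compute and a shell command to move; the robot and the scene stay as the last step left them, time stands still between calls to the robot, and variables do not carry over. Pictures are saved under pics/ and viewed, and the job is handed in when it is done.

```bash
ls; mkdir -p pics; cat > h.py <<'E'
import numpy as np, cv2
from rig import bot
def world(c,u,v,z=None):
    K=c["K"];M=np.linalg.inv(c["world_to_cam"])
    r=np.array([(u-K[0,2])/K[0,0],-(v-K[1,2])/K[1,1],-1.0])
    if z is None:
        d=c["depth"][int(round(v)),int(round(u))]
        return (M@np.r_[r*d,1])[:3]
    o=M[:3,3]; d=M[:3,:3]@r
    return o+d*(z-o[2])/d[2]
def cloud(c,mask):
    K=c["K"];M=np.linalg.inv(c["world_to_cam"])
    v,u=np.nonzero(mask&(c["depth"]>0)); d=c["depth"][v,u]
    p=np.c_[(u-K[0,2])/K[0,0]*d,-(v-K[1,2])/K[1,1]*d,-d,np.ones(len(d))]
    return (p@M.T)[:,:3],u,v
E
python3 - <<'E'
from h import *
s=bot.read_state();print(s)
for n in("top","side","wrist"):
    c=bot.capture(n);cv2.imwrite(f"pics/{n}0.png",c["pixels"]);print(n,c["K"].tolist(),np.linalg.inv(c["world_to_cam"]).round(3).tolist())
    for l in("foot","seal","spacer","washer","bushing","gasket"):
        for r in bot.regions_of(l,c):
            p,_,_=cloud(c,r["region"])
            print(n,l,round(r["p"],2),np.round(r["extent"]), np.median(p,0).round(3) if len(p) else None, p[:,2].max().round(3) if len(p) else None)
E
```

```text
pics
{'time_s': 0.0, 'joint_positions': array([-7.58878956e+01,  3.02798290e+01,  8.21559735e+01,  5.39585712e-04,
        6.76910916e+01, -1.02277445e+01]), 'qvel': array([ 0.04157799, -0.03844548,  0.11767696,  0.0493526 , -0.13328403,
        0.09130583]), 'tau': array([-8.55803501e-04, -4.40048110e+01, -1.76594925e+01,  6.31509768e-02,
        5.82430023e-02, -1.75057876e-04]), 'position': array([ 0.25753107, -0.56909974,  0.40376425]), 'tcp_rot': array([[-5.31542494e-04,  9.11118435e-01,  4.12144290e-01],
       [ 2.15000280e-03,  4.12144437e-01, -9.11115986e-01],
       [-9.99997547e-01,  4.01814513e-04, -2.17797946e-03]]), 'force': array([ 0.30426102, -0.72048886,  0.62988619]), 'moment': array([-0.04780477, -0.01255781,  0.02301619]), 'opening': 1.0002253483986592}
top [[397.1367767896873, 0.0, 319.3631938311546], [0.0, 397.1367767896873, 195.32235628238905], [0.0, 0.0, 1.0]] [[-0.013, 0.981, -0.195, 0.304], [-1.0, -0.008, 0.023, 0.004], [0.021, 0.195, 0.981, 1.051], [0.0, 0.0, 0.0, 1.0]]
top foot 0.89 [222. 172.  68.  53.] [0.574 0.228 0.027] 0.098
top seal 0.61 [224. 172.  
[... 924 characters left out ...]
side spacer 0.65 [314. 207.  17.  12.] [0.475 0.072 0.017] 0.022
side spacer 0.6 [359. 230.  14.  16.] [ 0.586 -0.082  0.03 ] 0.036
side spacer 0.6 [266. 252.  15.  19.] [ 0.338 -0.132  0.018] 0.023
side spacer 0.57 [342. 208.  16.  17.] [0.565 0.058 0.017] 0.023
side washer 0.56 [344. 265.  20.  14.] [ 0.52  -0.208  0.02 ] 0.023
side bushing 0.26 [324. 240.  14.  13.] [ 0.488 -0.086  0.02 ] 0.024
side gasket 0.66 [323. 239.  17.   9.] [ 0.487 -0.093  0.021] 0.024
wrist [[314.29189491737293, 0.0, 318.7492431558857], [0.0, 314.29189491737293, 193.48184845965878], [0.0, 0.0, 1.0]] [[0.412, 0.883, 0.227, 0.319], [-0.911, 0.399, 0.102, -0.541], [-0.0, -0.249, 0.968, 0.385], [0.0, 0.0, 0.0, 1.0]]
```

```bash
python3 - <<'E'
import cv2
a=cv2.imread("pics/top0.png");cv2.imwrite("pics/top0c.png",cv2.resize(a[110:310,180:440],None,fx=3,fy=3,interpolation=2))
E
```

```text
(no output)
```

View pics/top0c.png

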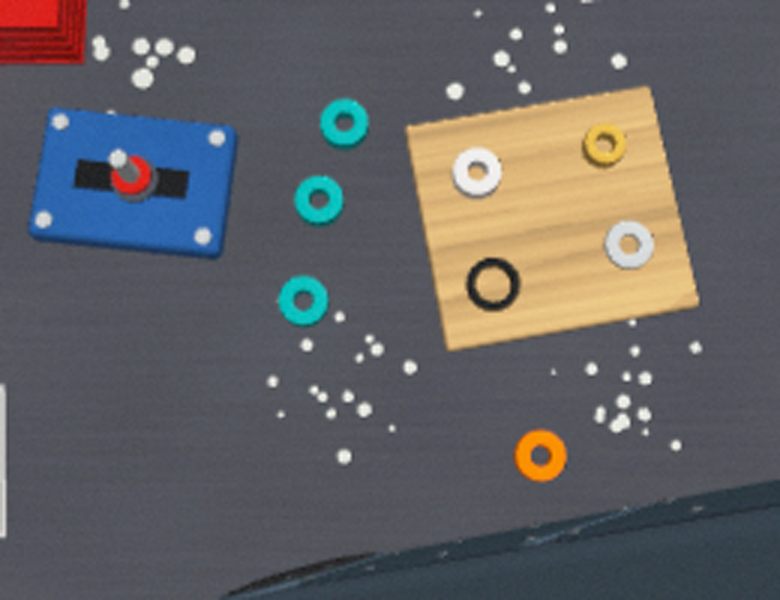

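View pics/side0.png

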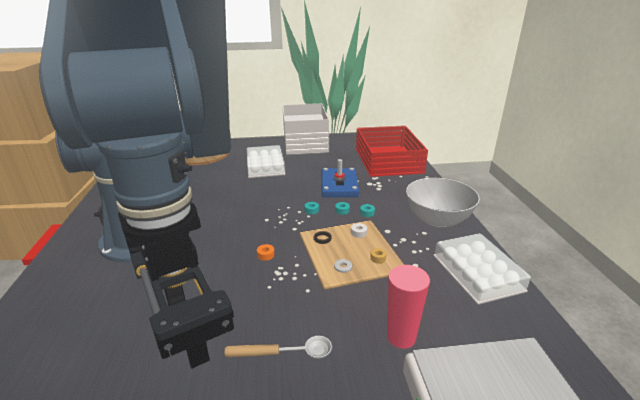

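```bash
python3 - <<'E'
from h import *
for n in("top","side"):
    c=bot.capture(n)
    for l in("spacer","washer","bushing","gasket","cups","pack","spoon","foot"):
        for r in bot.regions_of(l,c):
            p,u,v=cloud(c,r["region"]); p=p[p[:,2]>0.01]
            if len(p)<10: continue
            t=p[p[:,2]>np.percentile(p[:,2],90)-0.006]
            print(n,l,round(r["p"],2),len(t),"mid top",((t.min(0)+t.max(0))/2).round(3),"rng",(np.ptp(t,axis=0)).round(3))
E
```

```text
top spacer 0.74 149 mid top [ 0.583 -0.071  0.031] rng [0.042 0.038 0.008]
top spacer 0.7 176 mid top [ 0.334 -0.122  0.02 ] rng [0.041 0.042 0.008]
top spacer 0.61 169 mid top [0.47  0.081 0.019] rng [0.04  0.042 0.008]
top spacer 0.5 162 mid top [0.562 0.068 0.019] rng [0.041 0.043 0.008]
top spacer 0.44 165 mid top [0.634 0.046 0.02 ] rng [0.043 0.041 0.008]
top washer 0.62 172 mid top [ 0.518 -0.207  0.019] rng [0.041 0.041 0.008]
top bushing 0.55 113 mid top [ 0.609 -0.188  0.032] rng [0.038 0.035 0.008]
top gasket 0.56 143 mid top [ 0.484 -0.086  0.022] rng [0.046 0.045 0.009]
top gasket 0.52 168 mid top [ 0.584 -0.072  0.031] rng [0.044 0.04  0.008]
top cups 0.69 681 mid top [ 0.6   -0.419  0.151] rng [0.072 0.071 0.01 ]
top pack 0.83 3722 mid top [0.332 0.428 0.045] rng [0.138 0.186 0.01 ]
top foot 0.57 2429 mid top [0.58  0.232 0.061] rng [0.133 0.178 0.073]
side spacer 0.74 496 mid top [ 0.363 -0.432  0.018] rng [0.199 0.048 0.008]
side spacer 0.66 89 mid top [0.635 0.047 0.019] rng [0.04  0.041 0.007]
side spacer 0.61 87 mid top [0.474 0.082 0.019] rng [0.042 0.044 0.008]

[... 337 characters left out ...]
  -0.186  0.031] rng [0.034 0.041 0.008]
side gasket 0.51 123 mid top [ 0.487 -0.085  0.021] rng [0.047 0.047 0.008]
side cups 0.69 922 mid top [ 0.602 -0.418  0.15 ] rng [0.071 0.072 0.009]
side cups 0.69 109 mid top [ 0.487 -0.085  0.021] rng [0.043 0.047 0.008]
side cups 0.35 690 mid top [0.334 0.427 0.044] rng [0.136 0.188 0.008]
side pack 0.58 692 mid top [0.334 0.427 0.044] rng [0.136 0.188 0.008]
side pack 0.44 913 mid top [ 0.602 -0.418  0.15 ] rng [0.07  0.072 0.009]
side spoon 0.6 469 mid top [ 0.362 -0.433  0.018] rng [0.197 0.047 0.008]
side spoon 0.29 165 mid top [ 0.522 -0.207  0.02 ] rng [0.042 0.042 0.008]
side foot 0.69 116 mid top [0.582 0.23  0.068] rng [0.033 0.036 0.059]
```

View pics/wrist0.png

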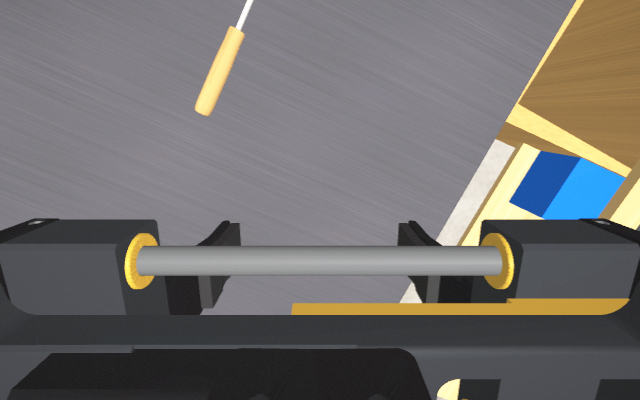

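View pics/top0.png

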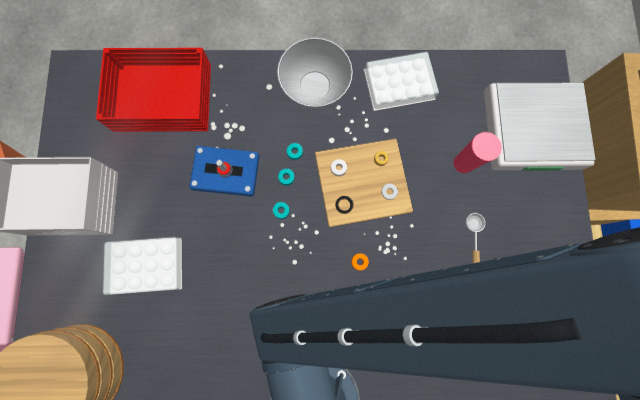

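```bash
python3 -m crank '[{"offset":[0,0,0],"spin":0.1416},{"offset":[0,0,0],"spin":0.1416},{"offset":[0,0,0],"spin":0.1416},{"offset":[0.01,0.035,-0.03],"spin":0},{"offset":[0.01,0.035,-0.03],"spin":0},{"offset":[0.01,0.035,-0.03],"spin":0},{"offset":[0.01,0.035,-0.03],"spin":0},{"offset":[0.01,0.035,-0.03],"spin":0},{"offset":[0.01,0.035,-0.03],"spin":0},{"offset":[0.01,0.03,-0.035],"spin":0},{"offset":[0.01,0.03,-0.035],"spin":0},{"offset":[0,0,-0.045],"spin":0}]' 0.087
```

```text
time_s: 3.15
position: [0.5307, -0.2738, 0.3237]
tcp_rot: [[0.003, 1.0, 0.001], [-0.002, 0.001, -1.0], [-1.0, 0.003, 0.002]]
force: [-0.1, -1.0, -0.5]
opening: 0.999
```

```bash
python3 -m crank '[{"offset":[0,0.019,-0.045],"spin":0},{"offset":[0,0.019,-0.045],"spin":0},{"offset":[0,0.019,-0.045],"spin":0},{"offset":[0,0,-0.045],"spin":0},{"offset":[0,0,-0.022],"spin":0},{"offset":[0,0,0],"spin":0}]'
```

```text
time_s: 3.75
position: [0.5843, -0.0689, 0.3247]
tcp_rot: [[-0.001, 1.0, 0.005], [0.001, 0.005, -1.0], [-1.0, -0.001, -0.001]]
force: [0.2, -0.8, 0.8]
opening: 0.998
```

```bash
python3 - <<'E'
from h import *
c=bot.capture("wrist");cv2.imwrite("pics/w1.png",c["pixels"]);np.savez("w1.npz",**{k:v for k,v in c.items()})
M=np.linalg.inv(c["world_to_cam"]);print(M.round(4),bot.read_state()["position"])
d=c["depth"]; p,u,v=cloud(c,d>0)
hsv=cv2.cvtColor(c["pixels"],cv2.COLOR_BGR2HSV)[v,u]
m=(p[:,2]>0.028)&(p[:,2]<0.036)&(abs(p[:,0]-.585)<.05)&(abs(p[:,1]+.072)<.05)
t=p[m];print(len(t),((t.min(0)+t.max(0))/2).round(4),np.ptp(t,axis=0).round(4))
E
```

```text
[[ 4.400e-03  9.681e-01  2.505e-01  6.521e-01]
 [-1.000e+00  4.700e-03 -6.000e-04 -6.860e-02]
 [-1.700e-03 -2.505e-01  9.681e-01  3.044e-01]
 [ 0.000e+00  0.000e+00  0.000e+00  1.000e+00]] [ 0.58463396 -0.07084082  0.32482438]
1506 [ 0.5867 -0.0691  0.031 ] [0.0426 0.0423 0.006 ]
```

View pics/w1.png

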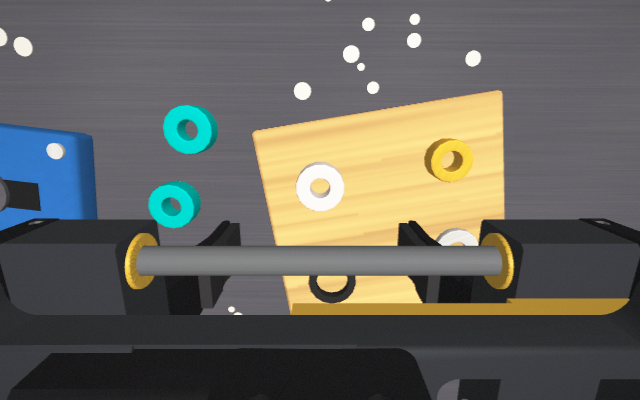

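```bash
python3 - <<'E'
from h import *
s=bot.read_state();print(s["joint_positions"].round(1),s["position"].round(4),s["tcp_rot"].round(4))
E
python3 -m crank '[{"offset":[0.011,0.001,0],"spin":0.1428},{"offset":[0.011,0,0],"spin":0.1428},{"offset":[0.011,0,0],"spin":0.1428},{"offset":[0.011,0,0],"spin":0.1428},{"offset":[0.011,0,0],"spin":0.1428},{"offset":[0.011,0,0],"spin":0.1428},{"offset":[0.011,0,0],"spin":0.1428},{"offset":[0.011,0,0],"spin":0.1428},{"offset":[0.011,0,0],"spin":0.1428},{"offset":[0.011,0,0],"spin":0.1428},{"offset":[0.011,0,0],"spin":0.1428},{"offset":[0,0,0],"spin":0}]' 0.07
```

```text
[-17.8  33.3  91.7  -0.   55.1  72.1] [ 0.5846 -0.0708  0.3248] [[-1.0e-04  1.0e+00  3.3e-03]
 [-3.0e-04  3.3e-03 -1.0e+00]
 [-1.0e+00 -1.0e-04  3.0e-04]]
time_s: 5.0
position: [0.5853, -0.0741, 0.2024]
tcp_rot: [[-0.002, -0.002, -1.0], [0.0, -1.0, 0.002], [-1.0, -0.0, 0.002]]
force: [0.2, 0.3, -0.7]
opening: 0.805
```

```bash
python3 -m crank '[{"offset":[0.004,0,0],"spin":0},{"offset":[0,0,0],"spin":0},{"offset":[0,0,0],"spin":0},{"offset":[0,0,0],"spin":0},{"offset":[0,0,0],"spin":0},{"offset":[0,0,0],"spin":0}]' 0.035
python3 -m crank '[{"offset":[0,0,0],"spin":0},{"offset":[0,0,0],"spin":0},{"offset":[0,0,0],"spin":0},{"offset":[0,0,0],"spin":0}]' 0.07
```

```text
time_s: 5.6
position: [0.5858, -0.0725, 0.2002]
tcp_rot: [[0.001, 0.001, -1.0], [-0.001, -1.0, -0.001], [-1.0, 0.001, -0.001]]
force: [-0.9, -0.2, 1.5]
opening: 0.497
time_s: 6.0
position: [0.5855, -0.0723, 0.1996]
tcp_rot: [[-0.0, 0.0, -1.0], [0.0, -1.0, -0.0], [-1.0, -0.0, 0.0]]
force: [-0.5, -0.8, 0.1]
opening: 0.759
```

```bash
python3 -m crank '[{"offset":[0,0,0],"spin":-0.1428},{"offset":[0,0,0],"spin":-0.1428},{"offset":[0,0,0],"spin":-0.1428},{"offset":[0,0,0],"spin":-0.1428},{"offset":[0,0,0],"spin":-0.1428},{"offset":[0,0,0],"spin":-0.1428},{"offset":[0,0,0],"spin":-0.1428},{"offset":[0,0,0],"spin":-0.1428},{"offset":[0,0,0],"spin":-0.1428},{"offset":[0,0,0],"spin":-0.1428},{"offset":[0,0,0],"spin":-0.1428},{"offset":[0,0,0],"spin":0}]'
python3 -m crank '[{"offset":[0,0,0],"spin":0},{"offset":[0,0,0],"spin":0},{"offset":[0,0,0],"spin":0},{"offset":[0,0,0],"spin":0},{"offset":[0,0,0],"spin":0},{"offset":[-0.03,0,0],"spin":0},{"offset":[-0.03,0,0],"spin":0},{"offset":[-0.03,0,0],"spin":0},{"offset":[-0.03,0,0],"spin":0},{"offset":[0,0,0],"spin":0},{"offset":[0,0,0],"spin":0}]' 0.035
python3 - <<'E'
from h import *
c=bot.capture("wrist");cv2.imwrite("pics/w2.png",c["pixels"])
print(bot.read_state()["position"])
E
```

```text
time_s: 7.2
position: [0.5855, -0.0724, 0.1996]
tcp_rot: [[-0.0, 1.0, -0.0], [0.0, -0.0, -1.0], [-1.0, -0.0, -0.0]]
force: [-0.2, -0.0, -0.2]
opening: 0.806
time_s: 8.3
position: [0.5855, -0.0724, 0.3203]
tcp_rot: [[0.001, 1.0, -0.0], [-0.0, -0.0, -1.0], [-1.0, 0.001, 0.0]]
force: [-0.1, -0.8, -1.8]
opening: 0.487
[ 0.58513557 -0.07228815  0.31923599]
```

View pics/w2.png

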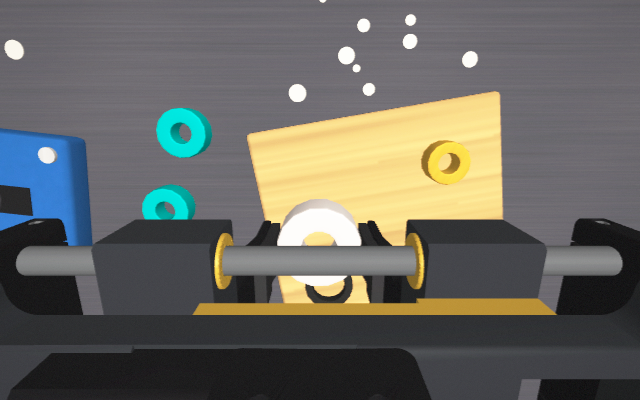

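```bash
python3 -m crank '[{"offset":[0,-0.009,-0.048],"spin":0},{"offset":[0,-0.009,-0.048],"spin":0},{"offset":[0,-0.009,-0.048],"spin":0},{"offset":[0,-0.009,-0.048],"spin":0},{"offset":[0,-0.009,-0.048],"spin":0},{"offset":[0,-0.009,-0.048],"spin":0},{"offset":[0,0,-0.005],"spin":0},{"offset":[0,0,0],"spin":0},{"offset":[0,0,0],"spin":0},{"offset":[0,0,0],"spin":0}]'
cat > cal.py <<'E'
from h import *
import sys
n=sys.argv[1]
c=bot.capture("wrist");cv2.imwrite(f"pics/{n}.png",c["pixels"]);np.savez(n+".npz",**c)
s=bot.read_state();print(s["position"].round(4),s["tcp_rot"].round(3).tolist(),s["time_s"])
np.savez(n+"_s.npz",pos=s["position"])
p,u,v=cloud(c,c["depth"]>0)
m=(p[:,2]>.085)&(p[:,2]<.102)&(abs(p[:,0]-.575)<.05)&(abs(p[:,1]-.224)<.05)&(v<245)
t=p[m];print("tip pts",len(t)); 
for h in (.095,.093,.09):
    q=p[m&(p[:,2]>h)]
    if len(q): print(h,len(q),((q.min(0)+q.max(0))/2).round(4),np.ptp(q,axis=0).round(4), u[m&(p[:,2]>h)].mean(),v[m&(p[:,2]>h)].mean(), q.mean(0).round(4))
E
python3 cal.py w3
```

```text
time_s: 9.35
position: [0.532, 0.2191, 0.3191]
tcp_rot: [[-0.001, 1.0, -0.002], [-0.001, -0.002, -1.0], [-1.0, -0.001, 0.001]]
force: [-1.4, -1.2, 0.2]
opening: 0.488
[0.5321 0.219  0.3193] [[-0.001, 1.0, -0.002], [-0.0, -0.002, -1.0], [-1.0, -0.001, 0.0]] 9.4
tip pts 480
0.095 380 [0.5815 0.2336 0.0964] [0.0146 0.0142 0.0029] 296.12894736842105 141.62105263157895 [0.5816 0.2334 0.0959]
0.093 463 [0.5814 0.2333 0.0955] [0.0148 0.0148 0.0048] 296.4298056155508 141.47300215982722 [0.5816 0.2333 0.0956]
0.09 470 [0.5817 0.2334 0.094 ] [0.0153 0.0151 0.0078] 296.4872340425532 141.36382978723404 [0.5817 0.2332 0.0956]
```

View pics/w3.png

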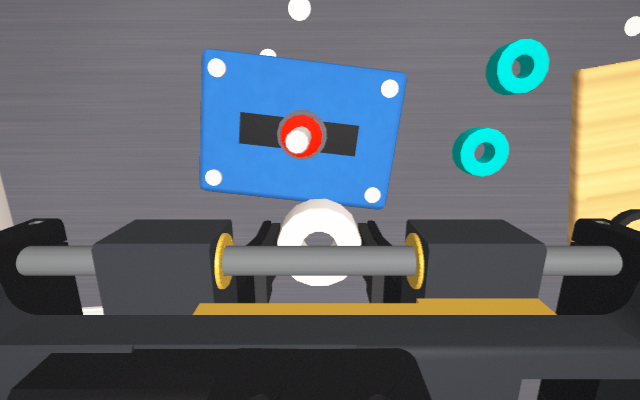

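```bash
python3 - <<'E'
from h import *
from scipy.optimize import least_squares
c=dict(np.load("w3.npz"));pos=np.load("w3_s.npz")["pos"]
p,u,v=cloud(c,c["depth"]>0)
hsv=cv2.cvtColor(c["pixels"],cv2.COLOR_BGR2HSV)
mask=(hsv[...,1]<60)&(hsv[...,2]>130)&(c["depth"]>0)
mask[:195]=0;mask[290:]=0;mask[:,:270]=0;mask[:,370:]=0;mask[244:278]=0
p,u,v=cloud(c,mask);print(len(p),np.percentile(p[:,2],[1,10,50,90,99]).round(4))
zt=np.percentile(p[:,2],80);k=p[:,2]>zt-.004;t=p[k]
print("outer",((t.min(0)+t.max(0))/2).round(4),np.ptp(t,axis=0).round(4),"tcp",pos)
# outer circle fit on boundary points of hull
h=cv2.convexHull((t[:,:2]*1e4).astype(np.float32))[:,0]/1e4
f=lambda q:np.hypot(h[:,0]-q[0],h[:,1]-q[1])-q[2]
r=least_squares(f,[pos[0],pos[1],.022],loss="soft_l1",f_scale=.0003);print(r.x.round(4),len(h))
f=lambda q:np.hypot(h[:,0]-q[0],h[:,1]-q[1])-.022
r=least_squares(f,[pos[0],pos[1]],loss="soft_l1",f_scale=.0003);print(r.x.round(4))
E
```

```text
3105 [-0.0008  0.1378  0.1508  0.1518  0.1525]
outer [0.5328 0.2191 0.1506] [0.0434 0.0423 0.0061] tcp [0.53209257 0.21896354 0.31933762]
[0.5329 0.2192 0.0216] 32
[0.5327 0.2193]
```

```bash
python3 -m crank '[{"offset":[0.01,0.0244,-0.007],"spin":0},{"offset":[0.01,0.0244,-0.0071],"spin":0},{"offset":[0.005,0,0],"spin":0},{"offset":[0.005,0,0],"spin":0},{"offset":[0,0,0],"spin":0},{"offset":[0,0,0],"spin":0},{"offset":[0,0,0],"spin":0}]'
python3 - <<'E'
from h import *
c=bot.capture("wrist");cv2.imwrite("pics/w4.png",c["pixels"][150:350,220:420].repeat(3,0).repeat(3,1))
s=bot.read_state();print(s["position"].round(4),s["force"].round(2))
E
```

```text
time_s: 10.1
position: [0.58, 0.2345, 0.2902]
tcp_rot: [[0.0, 1.0, -0.0], [0.0, -0.0, -1.0], [-1.0, 0.0, -0.0]]
force: [-0.2, -0.8, -0.8]
opening: 0.492
[0.5801 0.2346 0.2903] [-0.35  0.06 -0.83]
```

View pics/w4.png

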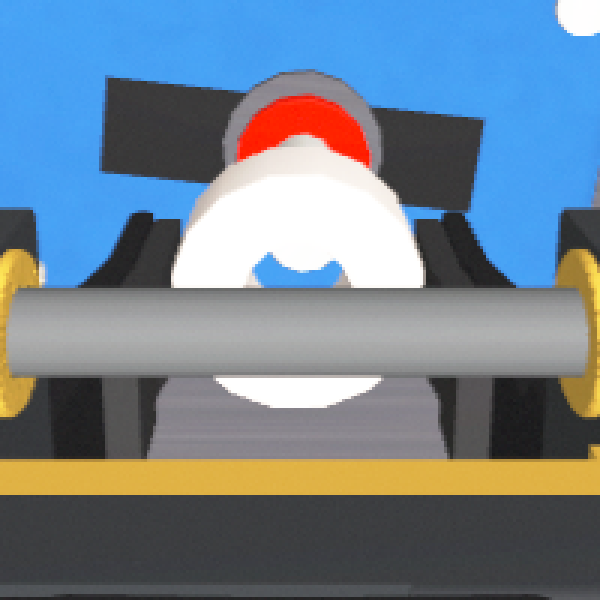

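```bash
python3 -m crank '[{"offset":[0.003,0.0008,0.0015],"spin":0},{"offset":[0,0,0],"spin":0},{"offset":[0,0,0],"spin":0},{"offset":[0,0,0],"spin":0}]'
```

```text
time_s: 10.55
position: [0.5812, 0.2332, 0.2868]
tcp_rot: [[-0.0, 1.0, -0.0], [0.0, -0.0, -1.0], [-1.0, -0.0, -0.0]]
force: [-0.7, 0.1, -0.4]
opening: 0.488
```

Underside now at 0.099. Descend gently past the tip.

```bash
python3 -m crank '[{"offset":[0.002,0,0],"spin":0},{"offset":[0.001,0,0],"spin":0},{"offset":[0.001,0,0],"spin":0},{"offset":[0,0,0],"spin":0}]'
python3 -m crank '[{"offset":[0.001,0,0],"spin":0},{"offset":[0.001,0,0],"spin":0},{"offset":[0,0,0],"spin":0}]'
```

```text
time_s: 10.95
position: [0.5811, 0.2332, 0.2825]
tcp_rot: [[-0.0, 1.0, -0.0], [-0.0, -0.0, -1.0], [-1.0, -0.0, 0.0]]
force: [0.7, 0.9, -0.6]
opening: 0.489
time_s: 11.25
position: [0.5811, 0.2332, 0.2806]
tcp_rot: [[-0.0, 1.0, 0.0], [-0.0, 0.0, -1.0], [-1.0, -0.0, 0.0]]
force: [0.1, 0.3, -0.5]
opening: 0.487
```

```bash
python3 -m crank '[{"offset":[0.002,0,0],"spin":0},{"offset":[0.002,0,0],"spin":0},{"offset":[0.002,0,0],"spin":0},{"offset":[0,0,0],"spin":0}]'
python3 -m crank '[{"offset":[0.005,0,0],"spin":0},{"offset":[0.005,0,0],"spin":0},{"offset":[0.005,0,0],"spin":0},{"offset":[0.005,0,0],"spin":0},{"offset":[0.005,0,0],"spin":0},{"offset":[0.005,0,0],"spin":0},{"offset":[0,0,0],"spin":0},{"offset":[0,0,0],"spin":0}]'
```

```text
time_s: 11.65
position: [0.581, 0.2332, 0.2743]
tcp_rot: [[-0.001, 1.0, 0.0], [-0.0, 0.0, -1.0], [-1.0, -0.001, 0.0]]
force: [0.7, 0.6, -0.5]
opening: 0.494
time_s: 12.45
position: [0.5812, 0.2332, 0.2446]
tcp_rot: [[-0.0, 1.0, 0.0], [-0.0, 0.0, -1.0], [-1.0, -0.0, 0.0]]
force: [-0.1, -0.2, 0.6]
opening: 0.483
```

```bash
python3 -m crank '[{"offset":[0.002,0,0],"spin":0},{"offset":[0.002,0,0],"spin":0},{"offset":[0.002,0,0],"spin":0},{"offset":[0.001,0,0],"spin":0},{"offset":[0.001,0,0],"spin":0},{"offset":[0.001,0,0],"spin":0},{"offset":[0,0,0],"spin":0}]'
python3 -m crank '[{"offset":[0.001,0,0],"spin":0},{"offset":[0.001,0,0],"spin":0},{"offset":[0.001,0,0],"spin":0},{"offset":[0,0,0],"spin":0}]'
```

```text
time_s: 13.15
position: [0.5812, 0.2332, 0.2356]
tcp_rot: [[-0.0, 1.0, -0.0], [-0.0, -0.0, -1.0], [-1.0, -0.0, 0.0]]
force: [-0.7, 0.1, 0.0]
opening: 0.489
time_s: 13.55
position: [0.5812, 0.2332, 0.2327]
tcp_rot: [[-0.0, 1.0, -0.0], [0.0, -0.0, -1.0], [-1.0, -0.0, -0.0]]
force: [0.4, 0.7, -0.1]
opening: 0.489
```

```bash
python3 -m crank '[{"offset":[0.001,0,0],"spin":0},{"offset":[0.001,0,0],"spin":0},{"offset":[0,0,0],"spin":0}]'
python3 -m crank '[{"offset":[0.001,0,0],"spin":0},{"offset":[0,0,0],"spin":0}]'
```

```text
time_s: 13.85
position: [0.5812, 0.2332, 0.2315]
tcp_rot: [[0.0, 1.0, 0.0], [0.0, 0.0, -1.0], [-1.0, 0.0, -0.0]]
force: [-1.0, 0.0, 4.9]
opening: 0.488
time_s: 14.05
position: [0.5812, 0.2332, 0.2305]
tcp_rot: [[0.0, 1.0, 0.0], [0.0, 0.0, -1.0], [-1.0, 0.0, -0.0]]
force: [-0.9, -0.2, 4.9]
opening: 0.487
```

```bash
python3 -m crank '[{"offset":[0.001,0,0],"spin":0},{"offset":[0.001,0,0],"spin":0},{"offset":[0.001,0,0],"spin":0},{"offset":[0,0,0],"spin":0}]'
python3 -m crank '[{"offset":[0.0005,0,0],"spin":0},{"offset":[0.0005,0,0],"spin":0},{"offset":[0,0,0],"spin":0}]'
```

```text
time_s: 14.45
position: [0.5812, 0.2332, 0.2275]
tcp_rot: [[0.0, 1.0, 0.0], [0.0, 0.0, -1.0], [-1.0, 0.0, -0.0]]
force: [-0.8, -0.3, 4.9]
opening: 0.484
time_s: 14.75
position: [0.5812, 0.2332, 0.2265]
tcp_rot: [[0.0, 1.0, 0.0], [0.0, 0.0, -1.0], [-1.0, 0.0, -0.0]]
force: [-1.4, -1.4, 5.2]
opening: 0.49
```

```bash
python3 -m crank '[{"offset":[0,0,0],"spin":0},{"offset":[0,0,0],"spin":0},{"offset":[0,0,0],"spin":0},{"offset":[-0.01,0,0],"spin":0},{"offset":[-0.02,0,0],"spin":0},{"offset":[-0.03,0,0],"spin":0},{"offset":[-0.03,0,0],"spin":0},{"offset":[0,0,0],"spin":0}]' 0.065
python3 - <<'E'
from h import *
c=bot.capture("wrist");cv2.imwrite("pics/w5.png",c["pixels"])
E
python3 -m crank '[{"offset":[0,-0.006,0.044],"spin":0},{"offset":[0,-0.006,0.044],"spin":0},{"offset":[0,-0.006,0.044],"spin":0},{"offset":[0,-0.006,0.044],"spin":0},{"offset":[0,-0.006,0.044],"spin":0},{"offset":[0,-0.006,0.044],"spin":0},{"offset":[0,-0.006,0.044],"spin":0},{"offset":[0,-0.006,0.044],"spin":0},{"offset":[0,-0.006,0.044],"spin":0},{"offset":[0,-0.006,0.044],"spin":0},{"offset":[0,0,0],"spin":0},{"offset":[0,0,0],"spin":0}]'
```

```text
time_s: 15.55
position: [0.5828, 0.2336, 0.3209]
tcp_rot: [[0.01, 1.0, 0.0], [0.002, 0.0, -1.0], [-1.0, 0.01, -0.002]]
force: [0.9, 0.7, 0.6]
opening: 0.745
time_s: 16.8
position: [0.5205, -0.2077, 0.3147]
tcp_rot: [[-0.002, 1.0, -0.003], [0.002, -0.003, -1.0], [-1.0, -0.002, -0.002]]
force: [-0.4, -0.4, -0.2]
opening: 0.747
```

View pics/w5.png

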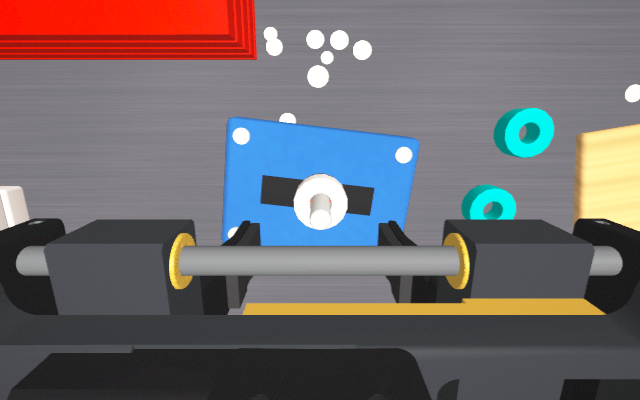

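```bash
python3 -m crank '[{"offset":[0.01,0,0],"spin":0.1428},{"offset":[0.01,0,0],"spin":0.1428},{"offset":[0.01,0,0],"spin":0.1428},{"offset":[0.01,0,0],"spin":0.1428},{"offset":[0.01,0,0],"spin":0.1428},{"offset":[0.01,0,0],"spin":0.1428},{"offset":[0.01,0,0],"spin":0.1428},{"offset":[0.01,0,0],"spin":0.1428},{"offset":[0.01,0,0],"spin":0.1428},{"offset":[0.01,0,0],"spin":0.1428},{"offset":[0.005,0,0],"spin":0.1428},{"offset":[0,0,0],"spin":0}]'
python3 -m crank '[{"offset":[0,0,0],"spin":0},{"offset":[0,0,0],"spin":0}]'
```

```text
time_s: 18.0
position: [0.5208, -0.2046, 0.2096]
tcp_rot: [[-0.003, 0.002, -1.0], [0.002, -1.0, -0.003], [-1.0, -0.002, 0.003]]
force: [0.4, 0.3, 1.0]
opening: 0.752
time_s: 18.2
position: [0.5214, -0.206, 0.211]
tcp_rot: [[0.0, 0.003, -1.0], [0.0, -1.0, -0.003], [-1.0, -0.0, -0.0]]
force: [0.4, 0.1, -0.6]
opening: 0.748
```

```bash
python3 -m crank '[{"offset":[0.008,0,0],"spin":0},{"offset":[0.0065,0,0],"spin":0},{"offset":[0,0,0],"spin":0},{"offset":[0,0,0],"spin":0}]'
python3 -m crank '[{"offset":[0,0,0],"spin":0},{"offset":[0,0,0],"spin":0},{"offset":[0,0,0],"spin":0},{"offset":[0,0,0],"spin":0},{"offset":[0,0,0],"spin":0}]' 0.035
python3 -m crank '[{"offset":[0,0,0],"spin":0},{"offset":[0,0,0],"spin":0},{"offset":[0,0,0],"spin":0},{"offset":[0,0,0],"spin":0}]' 0.065
```

```text
time_s: 18.6
position: [0.5211, -0.2068, 0.1958]
tcp_rot: [[-0.001, 0.0, -1.0], [0.0, -1.0, -0.0], [-1.0, -0.0, 0.001]]
force: [0.3, -0.3, -0.5]
opening: 0.747
time_s: 19.1
position: [0.5212, -0.2069, 0.1964]
tcp_rot: [[0.0, -0.0, -1.0], [-0.0, -1.0, 0.0], [-1.0, 0.0, -0.0]]
force: [-0.3, -0.3, 0.2]
opening: 0.489
time_s: 19.5
position: [0.5212, -0.2068, 0.1962]
tcp_rot: [[-0.0, 0.0, -1.0], [0.0, -1.0, -0.0], [-1.0, -0.0, 0.0]]
force: [-0.5, 0.5, -0.1]
opening: 0.719
```

```bash
python3 -m crank '[{"offset":[0,0,0],"spin":-0.1428},{"offset":[0,0,0],"spin":-0.1428},{"offset":[0,0,0],"spin":-0.1428},{"offset":[0,0,0],"spin":-0.1428},{"offset":[0,0,0],"spin":-0.1428},{"offset":[0,0,0],"spin":-0.1428},{"offset":[0,0,0],"spin":-0.1428},{"offset":[0,0,0],"spin":-0.1428},{"offset":[0,0,0],"spin":-0.1428},{"offset":[0,0,0],"spin":-0.1428},{"offset":[0,0,0],"spin":-0.1428},{"offset":[0,0,0],"spin":0}]'
python3 -m crank '[{"offset":[0,0,0],"spin":0},{"offset":[0,0,0],"spin":0},{"offset":[0,0,0],"spin":0},{"offset":[0,0,0],"spin":0},{"offset":[0,0,0],"spin":0},{"offset":[-0.03,0,0],"spin":0},{"offset":[-0.03,0,0],"spin":0},{"offset":[-0.03,0,0],"spin":0},{"offset":[-0.02,0,0],"spin":0},{"offset":[0,0,0],"spin":0}]' 0.035
```

```text
time_s: 20.7
position: [0.5212, -0.2068, 0.1962]
tcp_rot: [[-0.0, 1.0, -0.0], [0.0, -0.0, -1.0], [-1.0, -0.0, -0.0]]
force: [1.0, 0.2, 0.4]
opening: 0.748
time_s: 21.7
position: [0.522, -0.2073, 0.3091]
tcp_rot: [[0.006, 1.0, -0.0], [-0.004, -0.0, -1.0], [-1.0, 0.006, 0.004]]
force: [0.7, -0.3, -1.4]
opening: 0.48
```

```bash
python3 -m crank '[{"offset":[0,0.006,-0.044],"spin":0},{"offset":[0,0.006,-0.044],"spin":0},{"offset":[0,0.006,-0.044],"spin":0},{"offset":[0,0.006,-0.044],"spin":0},{"offset":[0,0.006,-0.044],"spin":0},{"offset":[0,0.006,-0.044],"spin":0},{"offset":[0,0.006,-0.044],"spin":0},{"offset":[0,0.006,-0.044],"spin":0},{"offset":[0,0.006,-0.044],"spin":0},{"offset":[0,0.006,-0.044],"spin":0},{"offset":[0,0,0],"spin":0},{"offset":[0,0,0],"spin":0}]'
python3 -m crank '[{"offset":[0,0,0],"spin":0},{"offset":[0,0,0],"spin":0}]'
python3 - <<'E'
from h import *
c=bot.capture("wrist");cv2.imwrite("pics/w6.png",c["pixels"])
E
```

```text
time_s: 22.9
position: [0.5804, 0.2342, 0.3046]
tcp_rot: [[-0.003, 1.0, 0.003], [-0.001, 0.003, -1.0], [-1.0, -0.003, 0.001]]
force: [-1.1, -0.5, -0.5]
opening: 0.483
time_s: 23.1
position: [0.5811, 0.2317, 0.3057]
tcp_rot: [[-0.002, 1.0, -0.002], [-0.001, -0.002, -1.0], [-1.0, -0.002, 0.001]]
force: [-0.3, 1.0, 0.1]
opening: 0.484
```

View pics/w6.png

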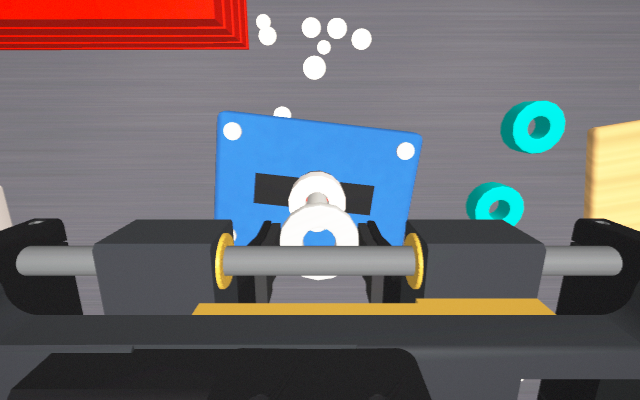

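```bash
python3 -m crank '[{"offset":[0.008,0,0],"spin":0},{"offset":[0.007,0,0],"spin":0},{"offset":[0.004,0,0],"spin":0},{"offset":[0,0,0],"spin":0},{"offset":[0,0,0],"spin":0},{"offset":[0,0,0],"spin":0}]'
```

```text
time_s: 23.75
position: [0.5813, 0.2333, 0.2874]
tcp_rot: [[0.001, 1.0, 0.0], [0.0, 0.0, -1.0], [-1.0, 0.001, -0.0]]
force: [0.3, 0.6, -0.5]
opening: 0.483
```

```bash
python3 -m crank '[{"offset":[0.003,0,0],"spin":0},{"offset":[0.002,0,0],"spin":0},{"offset":[0.001,0,0],"spin":0},{"offset":[0.001,0,0],"spin":0},{"offset":[0.001,0,0],"spin":0},{"offset":[0,0,0],"spin":0}]'
python3 -m crank '[{"offset":[0.001,0,0],"spin":0},{"offset":[0.001,0,0],"spin":0},{"offset":[0.001,0,0],"spin":0},{"offset":[0,0,0],"spin":0}]'
```

```text
time_s: 24.35
position: [0.5812, 0.2332, 0.2791]
tcp_rot: [[-0.0, 1.0, -0.0], [-0.0, -0.0, -1.0], [-1.0, -0.0, 0.0]]
force: [-0.2, 0.3, 0.4]
opening: 0.484
time_s: 24.75
position: [0.5811, 0.2332, 0.2761]
tcp_rot: [[-0.0, 1.0, 0.0], [-0.0, 0.0, -1.0], [-1.0, -0.0, 0.0]]
force: [0.1, -0.4, -0.5]
opening: 0.48
```

```bash
python3 -m crank '[{"offset":[0.004,0,0],"spin":0},{"offset":[0.004,0,0],"spin":0},{"offset":[0.005,0,0],"spin":0},{"offset":[0.005,0,0],"spin":0},{"offset":[0.005,0,0],"spin":0},{"offset":[0.004,0,0],"spin":0},{"offset":[0.002,0,0],"spin":0},{"offset":[0.001,0,0],"spin":0},{"offset":[0,0,0],"spin":0},{"offset":[0,0,0],"spin":0}]'
python3 -m crank '[{"offset":[0.001,0,0],"spin":0},{"offset":[0.001,0,0],"spin":0},{"offset":[0.0005,0,0],"spin":0},{"offset":[0,0,0],"spin":0}]'
```

```text
time_s: 25.75
position: [0.5813, 0.2332, 0.2465]
tcp_rot: [[0.0, 1.0, -0.0], [0.0, -0.0, -1.0], [-1.0, 0.0, -0.0]]
force: [0.1, 1.1, 0.3]
opening: 0.482
time_s: 26.15
position: [0.5812, 0.2332, 0.2437]
tcp_rot: [[-0.0, 1.0, 0.0], [-0.0, 0.0, -1.0], [-1.0, -0.0, 0.0]]
force: [-0.1, -0.2, -0.7]
opening: 0.482
```

```bash
python3 -m crank '[{"offset":[0,0,0],"spin":0},{"offset":[0,0,0],"spin":0},{"offset":[0,0,0],"spin":0},{"offset":[0,0,0],"spin":0},{"offset":[-0.01,0,0],"spin":0},{"offset":[-0.02,0,0],"spin":0},{"offset":[-0.03,0,0],"spin":0},{"offset":[-0.02,0,0],"spin":0},{"offset":[0,0,0],"spin":0}]' 0.065
python3 - <<'E'
from h import *
c=bot.capture("wrist");cv2.imwrite("pics/w7.png",c["pixels"])
E
python3 -m crank '[{"offset":[0,0.0028,0.042],"spin":0},{"offset":[0,0.0028,0.042],"spin":0},{"offset":[0,0.0028,0.042],"spin":0},{"offset":[0,0.0028,0.042],"spin":0},{"offset":[0,0.0028,0.042],"spin":0},{"offset":[0,0.0028,0.042],"spin":0},{"offset":[0,0.0028,0.042],"spin":0},{"offset":[0,0.0028,0.042],"spin":0},{"offset":[0,0.0028,0.042],"spin":0},{"offset":[0,0.0028,0.042],"spin":0},{"offset":[0,0,0],"spin":0},{"offset":[0,0,0],"spin":0}]'
```

```text
time_s: 27.05
position: [0.5824, 0.2335, 0.3278]
tcp_rot: [[0.008, 1.0, 0.0], [0.002, 0.0, -1.0], [-1.0, 0.008, -0.002]]
force: [1.3, 0.3, -0.9]
opening: 0.745
time_s: 28.3
position: [0.6085, -0.1878, 0.3223]
tcp_rot: [[-0.003, 1.0, -0.003], [0.002, -0.003, -1.0], [-1.0, -0.003, -0.002]]
force: [-1.1, 0.7, -1.2]
opening: 0.748
```

View pics/w7.png

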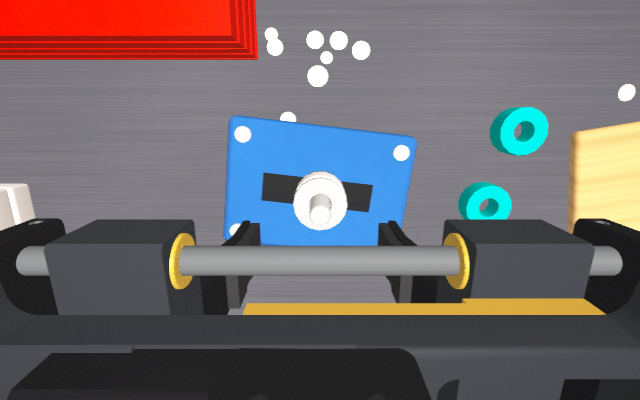

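```bash
python3 -m crank '[{"offset":[0.01,0,0],"spin":0.1428},{"offset":[0.01,0,0],"spin":0.1428},{"offset":[0.01,0,0],"spin":0.1428},{"offset":[0.01,0,0],"spin":0.1428},{"offset":[0.01,0,0],"spin":0.1428},{"offset":[0.01,0,0],"spin":0.1428},{"offset":[0.01,0,0],"spin":0.1428},{"offset":[0.01,0,0],"spin":0.1428},{"offset":[0.01,0,0],"spin":0.1428},{"offset":[0.01,0,0],"spin":0.1428},{"offset":[0.005,0,0],"spin":0.1428},{"offset":[0,0,0],"spin":0}]'
python3 -m crank '[{"offset":[0,0,0],"spin":0},{"offset":[0,0,0],"spin":0}]'
```

```text
time_s: 29.5
position: [0.6085, -0.1845, 0.2172]
tcp_rot: [[-0.004, 0.002, -1.0], [0.002, -1.0, -0.002], [-1.0, -0.002, 0.004]]
force: [1.2, 0.1, -0.1]
opening: 0.746
time_s: 29.7
position: [0.6093, -0.186, 0.219]
tcp_rot: [[0.0, 0.003, -1.0], [0.0, -1.0, -0.003], [-1.0, -0.0, -0.0]]
force: [0.1, -0.0, -0.3]
opening: 0.747
```

```bash
python3 -m crank '[{"offset":[0.01,0,0],"spin":0},{"offset":[0.008,0,0],"spin":0},{"offset":[0,0,0],"spin":0},{"offset":[0,0,0],"spin":0}]'
python3 -m crank '[{"offset":[0,0,0],"spin":0},{"offset":[0,0,0],"spin":0},{"offset":[0,0,0],"spin":0},{"offset":[0,0,0],"spin":0},{"offset":[0,0,0],"spin":0},{"offset":[0,0,0],"spin":0}]' 0.03
python3 -m crank '[{"offset":[0,0,0],"spin":0},{"offset":[0,0,0],"spin":0},{"offset":[0,0,0],"spin":0},{"offset":[0,0,0],"spin":0}]' 0.065
```

```text
time_s: 30.1
position: [0.609, -0.1868, 0.2001]
tcp_rot: [[-0.001, 0.0, -1.0], [0.001, -1.0, -0.0], [-1.0, -0.001, 0.001]]
force: [-0.8, -0.3, 0.4]
opening: 0.744
time_s: 30.7
position: [0.6094, -0.1869, 0.201]
tcp_rot: [[0.001, -0.0, -1.0], [-0.0, -1.0, 0.0], [-1.0, 0.0, -0.001]]
force: [-0.1, -0.3, 1.5]
opening: 0.428
time_s: 31.1
position: [0.6091, -0.1868, 0.2006]
tcp_rot: [[-0.0, -0.0, -1.0], [0.0, -1.0, 0.0], [-1.0, -0.0, 0.0]]
force: [-0.0, -0.0, 0.5]
opening: 0.694
```

```bash
python3 -m crank '[{"offset":[0,0,0],"spin":-0.1428},{"offset":[0,0,0],"spin":-0.1428},{"offset":[0,0,0],"spin":-0.1428},{"offset":[0,0,0],"spin":-0.1428},{"offset":[0,0,0],"spin":-0.1428},{"offset":[0,0,0],"spin":-0.1428},{"offset":[0,0,0],"spin":-0.1428},{"offset":[0,0,0],"spin":-0.1428},{"offset":[0,0,0],"spin":-0.1428},{"offset":[0,0,0],"spin":-0.1428},{"offset":[0,0,0],"spin":-0.1428},{"offset":[0,0,0],"spin":0}]'
python3 -m crank '[{"offset":[0,0,0],"spin":0},{"offset":[0,0,0],"spin":0},{"offset":[0,0,0],"spin":0},{"offset":[0,0,0],"spin":0},{"offset":[0,0,0],"spin":0},{"offset":[0,0,0],"spin":0},{"offset":[-0.03,0,0],"spin":0},{"offset":[-0.03,0,0],"spin":0},{"offset":[-0.03,0,0],"spin":0},{"offset":[-0.02,0,0],"spin":0},{"offset":[0,0,0],"spin":0}]' 0.03
```

```text
time_s: 32.3
position: [0.6091, -0.1868, 0.2006]
tcp_rot: [[-0.0, 1.0, -0.0], [0.0, -0.0, -1.0], [-1.0, -0.0, -0.0]]
force: [-0.0, 0.1, -0.2]
opening: 0.745
time_s: 33.4
position: [0.6102, -0.1873, 0.314]
tcp_rot: [[0.006, 1.0, -0.0], [-0.003, -0.0, -1.0], [-1.0, 0.006, 0.003]]
force: [1.1, -0.3, -2.1]
opening: 0.428
```

```bash
python3 -m crank '[{"offset":[0,-0.0028,-0.042],"spin":0},{"offset":[0,-0.0028,-0.042],"spin":0},{"offset":[0,-0.0028,-0.042],"spin":0},{"offset":[0,-0.0028,-0.042],"spin":0},{"offset":[0,-0.0028,-0.042],"spin":0},{"offset":[0,-0.0028,-0.042],"spin":0},{"offset":[0,-0.0028,-0.042],"spin":0},{"offset":[0,-0.0028,-0.042],"spin":0},{"offset":[0,-0.0028,-0.042],"spin":0},{"offset":[0,-0.0027,-0.042],"spin":0},{"offset":[0,0,0],"spin":0},{"offset":[0,0,0],"spin":0}]'
python3 -m crank '[{"offset":[0.008,0,0],"spin":0},{"offset":[0.006,0,0],"spin":0},{"offset":[0.005,0,0],"spin":0},{"offset":[0,0,0],"spin":0},{"offset":[0,0,0],"spin":0},{"offset":[0,0,0],"spin":0}]'
python3 - <<'E'
from h import *
c=bot.capture("wrist");cv2.imwrite("pics/w8.png",c["pixels"])
E
```

```text
time_s: 34.6
position: [0.5805, 0.2341, 0.3091]
tcp_rot: [[-0.003, 1.0, 0.003], [-0.001, 0.003, -1.0], [-1.0, -0.003, 0.001]]
force: [-0.2, -1.3, -0.9]
opening: 0.423
time_s: 35.2
position: [0.5816, 0.2329, 0.2919]
tcp_rot: [[0.001, 1.0, -0.001], [0.0, -0.001, -1.0], [-1.0, 0.001, -0.0]]
force: [-0.3, -0.2, -0.6]
opening: 0.426
```

View pics/w8.png

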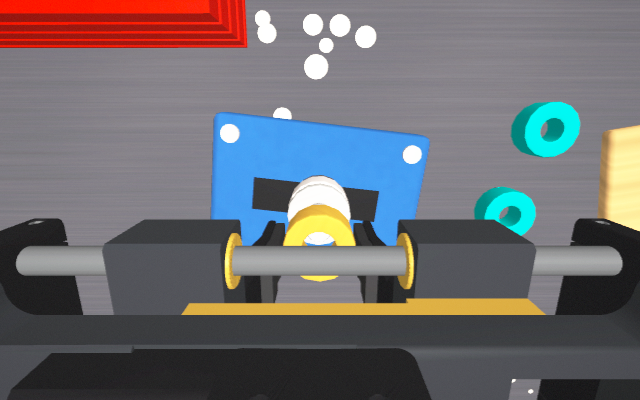

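Bushing (319,228) is held straight with the tip visible through the bore. Continue down.

```bash
python3 -m crank '[{"offset":[0.003,0,0],"spin":0},{"offset":[0.002,0,0],"spin":0},{"offset":[0.001,0,0],"spin":0},{"offset":[0.001,0,0],"spin":0},{"offset":[0.001,0,0],"spin":0},{"offset":[0,0,0],"spin":0}]'
python3 -m crank '[{"offset":[0.001,0,0],"spin":0},{"offset":[0.001,0,0],"spin":0},{"offset":[0.001,0,0],"spin":0},{"offset":[0,0,0],"spin":0}]'
```

```text
time_s: 35.85
position: [0.5812, 0.2332, 0.2836]
tcp_rot: [[-0.0, 1.0, 0.0], [-0.0, 0.0, -1.0], [-1.0, -0.0, 0.0]]
force: [0.5, -0.3, -0.8]
opening: 0.43
time_s: 36.25
position: [0.5813, 0.2331, 0.2806]
tcp_rot: [[-0.0, 1.0, -0.0], [-0.0, -0.0, -1.0], [-1.0, -0.0, 0.0]]
force: [0.1, 0.4, -1.1]
opening: 0.429
```

```bash
python3 -m crank '[{"offset":[0.004,0,0],"spin":0},{"offset":[0.004,0,0],"spin":0},{"offset":[0.005,0,0],"spin":0},{"offset":[0.005,0,0],"spin":0},{"offset":[0.003,0,0],"spin":0},{"offset":[0.001,0,0],"spin":0},{"offset":[0,0,0],"spin":0},{"offset":[0,0,0],"spin":0}]'
python3 -m crank '[{"offset":[0.001,0,0],"spin":0},{"offset":[0.001,0,0],"spin":0},{"offset":[0,0,0],"spin":0}]'
python3 -m crank '[{"offset":[0.001,0,0],"spin":0},{"offset":[0,0,0],"spin":0}]'
```

```text
time_s: 37.05
position: [0.5814, 0.2332, 0.2588]
tcp_rot: [[0.0, 1.0, -0.0], [0.0, -0.0, -1.0], [-1.0, 0.0, -0.0]]
force: [-0.2, 0.0, -0.9]
opening: 0.432
time_s: 37.35
position: [0.5813, 0.2332, 0.2567]
tcp_rot: [[-0.0, 1.0, 0.0], [-0.0, 0.0, -1.0], [-1.0, -0.0, 0.0]]
force: [-0.2, -0.0, -0.5]
opening: 0.427
time_s: 37.55
position: [0.5812, 0.2332, 0.2556]
tcp_rot: [[-0.0, 1.0, -0.0], [-0.0, -0.0, -1.0], [-1.0, -0.0, 0.0]]
force: [-0.6, -0.7, -0.8]
opening: 0.43
```

```bash
python3 -m crank '[{"offset":[0.0005,0,0],"spin":0},{"offset":[0,0,0],"spin":0}]'
python3 -m crank '[{"offset":[0.0005,0,0],"spin":0},{"offset":[0,0,0],"spin":0}]'
```

```text
time_s: 37.75
position: [0.5813, 0.2332, 0.2555]
tcp_rot: [[0.0, 1.0, 0.0], [0.0, 0.0, -1.0], [-1.0, 0.0, -0.0]]
force: [-0.9, 0.1, 1.1]
opening: 0.431
time_s: 37.95
position: [0.5813, 0.2332, 0.2553]
tcp_rot: [[0.0, 1.0, 0.0], [0.0, 0.0, -1.0], [-1.0, 0.0, -0.0]]
force: [-2.3, -0.1, 3.3]
opening: 0.429
```

```bash
python3 -m crank '[{"offset":[0.0005,0,0],"spin":0},{"offset":[0,0,0],"spin":0}]'
python3 -m crank '[{"offset":[0.0005,0,0],"spin":0},{"offset":[0,0,0],"spin":0}]'
python3 -m crank '[{"offset":[0.0003,0,0],"spin":0},{"offset":[0,0,0],"spin":0}]'
```

```text
time_s: 38.15
position: [0.5814, 0.2332, 0.2546]
tcp_rot: [[0.0, 1.0, 0.0], [0.0, 0.0, -1.0], [-1.0, 0.0, -0.0]]
force: [-1.1, -1.0, 5.4]
opening: 0.432
time_s: 38.35
position: [0.5814, 0.2332, 0.2546]
tcp_rot: [[0.001, 1.0, 0.0], [0.0, 0.0, -1.0], [-1.0, 0.001, -0.0]]
force: [-1.5, -0.1, 7.7]
opening: 0.431
time_s: 38.55
position: [0.5814, 0.2332, 0.2546]
tcp_rot: [[0.001, 1.0, 0.0], [0.0, 0.0, -1.0], [-1.0, 0.001, -0.0]]
force: [-2.7, -1.1, 8.8]
opening: 0.43
```

```bash
python3 -m crank '[{"offset":[0.0005,0,0],"spin":0},{"offset":[0,0,0],"spin":0}]'
python3 -m crank '[{"offset":[0.0005,0,0],"spin":0},{"offset":[0,0,0],"spin":0}]'
```

```text
time_s: 38.75
position: [0.5814, 0.2332, 0.2545]
tcp_rot: [[0.001, 1.0, 0.0], [0.0, 0.0, -1.0], [-1.0, 0.001, -0.0]]
force: [-2.6, -1.0, 11.2]
opening: 0.428
time_s: 38.95
position: [0.5814, 0.2332, 0.2545]
tcp_rot: [[0.001, 1.0, 0.0], [0.0, 0.0, -1.0], [-1.0, 0.001, -0.0]]
force: [-4.1, -1.3, 13.4]
opening: 0.427
```

```bash
python3 -m crank '[{"offset":[-0.0015,0,0],"spin":0},{"offset":[-0.0008,0,0],"spin":0},{"offset":[0,0,0],"spin":0}]'
python3 -m crank '[{"offset":[0,0,0],"spin":0},{"offset":[0,0,0],"spin":0},{"offset":[0,0,0],"spin":0},{"offset":[0,0,0],"spin":0},{"offset":[-0.01,0,0],"spin":0},{"offset":[-0.02,0,0],"spin":0},{"offset":[-0.02,0,0],"spin":0},{"offset":[-0.02,0,0],"spin":0},{"offset":[0,-0.04,0],"spin":0},{"offset":[0,-0.04,0],"spin":0},{"offset":[0,0,0],"spin":0},{"offset":[0,0,0],"spin":0}]' 0.065
python3 - <<'E'
from h import *
c=bot.capture("wrist");cv2.imwrite("pics/w9.png",c["pixels"])
p,u,v=cloud(c,c["depth"]>0)
r=np.hypot(p[:,0]-.5815,p[:,1]-.2335)
print("bushing top z",np.median(p[(r<.018)&(r>.011)&(p[:,2]>.07)&(v<245),2]),"tip",np.median(p[(r<.005)&(v<245),2]))
k=(r<.03)&(p[:,2]>.08)&(p[:,2]<.092);t=p[k];print(((t.min(0)+t.max(0))/2).round(4),np.ptp(t,axis=0).round(4))
c=bot.capture("top")
p,u,v=cloud(c,c["depth"]>0)
for n,(x,y) in dict(gasket=(.4855,-.0855),cups=(.601,-.4185),pack=(.333,.4275)).items():
    w={'gasket':.04,'cups':.05,'pack':.11}[n];h={'gasket':.018,'cups':.145,'pack':.038}[n]
    t=p[(abs(p[:,0]-x)<w)&(abs(p[:,1]-y)<w)&(p[:,2]>h)];print(n,((t.min(0)+t.max(0))/2).round(3))
E
```

```text
time_s: 39.25
position: [0.5814, 0.2332, 0.2547]
tcp_rot: [[0.0, 1.0, -0.0], [0.0, -0.0, -1.0], [-1.0, 0.0, -0.0]]
force: [-0.5, 0.5, 4.2]
opening: 0.426
time_s: 40.45
position: [0.5008, 0.2334, 0.3256]
tcp_rot: [[0.001, 1.0, 0.001], [0.0, 0.001, -1.0], [-1.0, 0.001, -0.0]]
force: [2.2, 0.4, -0.6]
opening: 0.748
bushing top z 0.08577541797452815 tip 0.09574515983885376
[0.5813 0.2335 0.0845] [0.0373 0.0377 0.0083]
gasket [ 0.484 -0.086  0.022]
cups [ 0.6   -0.418  0.151]
pack [0.357 0.43  0.089]
```

View pics/w9.png

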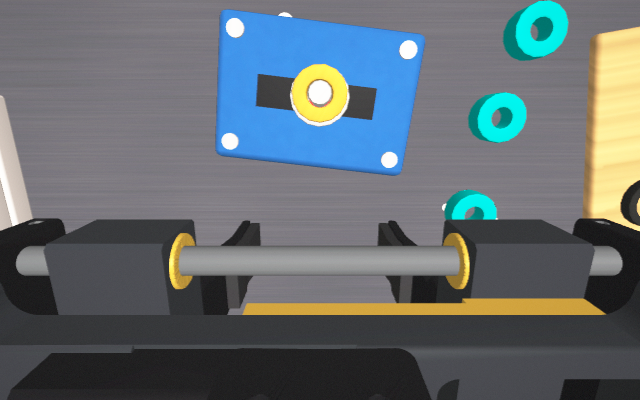

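```bash
python3 -c "
from rig import bot
print(bot.hand_in())"
```

```text
the job is handed in; nothing more can be done
None
```

The white spacer, the steel washer and the brass bushing are on the spindle in that order. The seal is pressed home and the gripper is off the stack. I handed the job in at about 40.5 s; it reports no verdict.

- **Fit:** I centred each ring with two squeezes at right angles, found the spindle with the wrist camera, and lowered each ring slowly. All three passed the tip without catching.
- **Seal:** The bushing's top measures 0.0858 m and the spindle tip 0.0957 m. The 10 mm between them is what the given sizes predict with the seal fully home. While pressing, the stack stopped moving and the force climbed to 13.4 N at most at the wrist (limit 25 N).
- **Alignment:** The bushing sits centred on the spindle and level in the last wrist picture (320, 93). The washer and spacer below it were only partly visible there.
- **Other things:** The gasket and cups measured within about 1 mm of where they started. My last check of the pack failed, because something taller, probably the arm, was in the measured area. I did not recheck the spoon after the start. The arm did not go down near either one.

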